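Load a part carrier evenly and hold it ready for the measuring machine

ROBOT

A 6-joint arm with a two-finger parallel gripper is mounted at the origin on the work surface. World frame = base frame: x ahead of the robot, y to its left, z up, the work surface at z = 0. Lengths are in m, angles in degrees, forces in N, time in s.
With the tool pointing down it reaches from about 0.35 to 0.875 m from the base axis. Payload 4.2 kg.
Tool frame: the origin (TCP) lies midway between the tips of the shut fingers; the grasp point (between the pads) lies 19 mm behind it; z points along the fingers, y is the line along which they close (so a half turn about z gives the same grasp; the last joint's range is limited). The gripper opens to 87 mm and grips with 3 to 60 N. Pads are 19 mm wide; open, the fingers measure 117 mm over their backs; the gripper's body (75 mm by 190 mm) begins 51 mm behind the grasp point.
Start: joints at [84.087, 22.042, 0.453, 0, -68.411, -14.817], TCP at [0.221, 0.585, 0.223] pointing down, gripper open.
Joint ranges: [-179.83, 179.83], [-69.29, 118.12], [-61.27, 80.66], [-181.25, 117.63], [-171.15, -9.14], [-177.46, 177.46]. Speed limits (degrees/s): [159.86, 159.86, 180, 180, 180, 180].

INTERFACE

Orientations are given as a 3x3 rotation matrix whose columns are the frame's x, y, z axes.
In Python, from station import r gives the robot as it stands.
- The arm moves only by the tool steer_hand, called after ">>>" by a JSON object that holds its "op" and its "data". Schema: {"type":"object","properties":{"segments":{"type":"array","items":{"type":"array","items":{"type":"number"},"minItems":7,"maxItems":7},"minItems":1,"maxItems":8},"only":{"type":"string"},"quiet":{"type":"boolean"},"lines":{"type":"string"}},"required":["segments"],"additionalProperties":false}. segments is a list of rows, 1 to 8 of them, each of 7 numbers: the opening from 0.0 (shut) to 1.0 (fully open), then dx, dy, dz in m, then a rotation vector rx, ry, rz in degrees; each row is the pose to reach, as a shift and turn from the pose commanded when the call began, along the tool's axes at that moment; what a row does not reach only later rows make up. A row lasts 1/10 s, in which the tool goes at most 0.05 m and 8.59 degrees, less where a joint would pass 70% of its speed; a pose out of reach is approached as far as the arm can. The fingers move at their own pace and stop on an object; the grip force is fixed at half the most. Time passes only in rows, so rows that do not move let the fingers close. The tool returns the time, the measured TCP pose, the force, the opening and the grip force at its end. only (a regular expression) keeps the lines of the reply that match it, lines (a string "A,B") keeps lines A to B, and quiet returns only ok. Input that does not fit is refused with a message, and nothing moves.
- r.sense(): the state, without advancing time (a new reading comes with each control period).
- r.capture(name): name is "scene" or "top" or "wrist"; returns a dict with "pixels" (400x640x3 uint8, red, green, blue), "z_map" (400x640 float32, m along the optical axis (not along the pixel's ray), 0 where there is no reading), "K" (3x3 intrinsics, pixels), "world_from_camera" (4x4, takes a point from camera to world coordinates). Camera axes: x right, y up, looking along -z (the intrinsics and any distortion apply to the point x, -y, -z); pixel columns grow to the right and rows downward; lengths in m; the calibration is good to about 2 mm. A picture is of the moment at which its call begins.
- r.finish_job(): hands the job in; it is judged then, once.
The state is a dict: "time_s": time; "joints": joint angles; "joint_velocities": joint speeds; "effort": joint torques, N m; "tcp_pos": TCP position; "ee_rot": TCP orientation; "wrist_force": force on the tool from outside, world axes, zero at the start; "moment": the same for the moment, N m; "gripper_width": opening from 0.0 (shut) to 1.0 (fully open); "gripper_force": force on a finger pad.
Only numpy, scipy, OpenCV 4.12 (cv2) and the standard library are available. Lean on these libraries where they do the work, as an engineer would, in place of code of your own. Each camera call takes 0.05 s, during which the arm holds its last target. There are 200 camera calls.

TASK

Stand three of the five brass bushes upright in the carrier's cups, one in every other cup so that the load is balanced, while the carrier stays on the granite plate; leave the other two bushes standing where they are and do not disturb the instruments and tools around. Then lift the carrier by its black handle at least 5 cm clear of the granite plate and keep it level and still in the air: the job finishes while the robot is holding it up, not putting it down or letting go.

Things in the scene. Friction and masses are not known exactly. Their poses are not given: they have to be found in the camera images.
- carrier: Loose part carrier (about 0.36 kg) on the granite plate: aluminium disc 190 mm across, 6 mm thick, with six orange cups and a middle handle. Origin: centre of the underside; z up, x towards pocket0. Handle: round neck 16 mm thick up to 69 mm, then a black square grip block 26 x 26 mm from 69 to 97 mm above the origin, flat sides facing the carrier's x and y.
- grip (a point): Centre of the black square grip block of the carrier, 83 mm above the carrier's origin; its axes are the carrier's.
- pocket0 (a point): Pocket 0 of the carrier: centre of the floor of an orange cup, 70 mm from the handle's axis at 0 degrees from the carrier's x axis (counter-clockwise from above), 6 mm above the carrier's underside. The cup wall is 16 mm high and flared: 32 mm clear at the floor, 40 mm at the mouth. All six start empty.
- pocket1 (a point): Pocket 1 of the carrier: centre of the floor of an orange cup, 70 mm from the handle's axis at 60 degrees from the carrier's x axis (counter-clockwise from above), 6 mm above the carrier's underside. The cup wall is 16 mm high and flared: 32 mm clear at the floor, 40 mm at the mouth. All six start empty.
- pocket2 (a point): Pocket 2 of the carrier: centre of the floor of an orange cup, 70 mm from the handle's axis at 120 degrees from the carrier's x axis (counter-clockwise from above), 6 mm above the carrier's underside. The cup wall is 16 mm high and flared: 32 mm clear at the floor, 40 mm at the mouth. All six start empty.
- pocket3 (a point): Pocket 3 of the carrier: centre of the floor of an orange cup, 70 mm from the handle's axis at 180 degrees from the carrier's x axis (counter-clockwise from above), 6 mm above the carrier's underside. The cup wall is 16 mm high and flared: 32 mm clear at the floor, 40 mm at the mouth. All six start empty.
- pocket4 (a point): Pocket 4 of the carrier: centre of the floor of an orange cup, 70 mm from the handle's axis at 240 degrees from the carrier's x axis (counter-clockwise from above), 6 mm above the carrier's underside. The cup wall is 16 mm high and flared: 32 mm clear at the floor, 40 mm at the mouth. All six start empty.
- pocket5 (a point): Pocket 5 of the carrier: centre of the floor of an orange cup, 70 mm from the handle's axis at 300 degrees from the carrier's x axis (counter-clockwise from above), 6 mm above the carrier's underside. The cup wall is 16 mm high and flared: 32 mm clear at the floor, 40 mm at the mouth. All six start empty.
- bush0: One of five identical turned brass-coloured bushes standing on the blue mat: an upright cylinder 27 mm in diameter, 60 mm high, 0.085 kg (masses differ a little); dark bore mark on top (no open hole), a thin dark band near the foot. Origin: centre of its underside, z up along its axis. Neighbours stand at least 75 mm away, centre to centre.
- bush1: One of five identical turned brass-coloured bushes standing on the blue mat: an upright cylinder 27 mm in diameter, 60 mm high, 0.085 kg (masses differ a little); dark bore mark on top (no open hole), a thin dark band near the foot. Origin: centre of its underside, z up along its axis. Neighbours stand at least 75 mm away, centre to centre.
- bush2: One of five identical turned brass-coloured bushes standing on the blue mat: an upright cylinder 27 mm in diameter, 60 mm high, 0.085 kg (masses differ a little); dark bore mark on top (no open hole), a thin dark band near the foot. Origin: centre of its underside, z up along its axis. Neighbours stand at least 75 mm away, centre to centre.
- bush3: One of five identical turned brass-coloured bushes standing on the blue mat: an upright cylinder 27 mm in diameter, 60 mm high, 0.085 kg (masses differ a little); dark bore mark on top (no open hole), a thin dark band near the foot. Origin: centre of its underside, z up along its axis. Neighbours stand at least 75 mm away, centre to centre.
- bush4: One of five identical turned brass-coloured bushes standing on the blue mat: an upright cylinder 27 mm in diameter, 60 mm high, 0.085 kg (masses differ a little); dark bore mark on top (no open hole), a thin dark band near the foot. Origin: centre of its underside, z up along its axis. Neighbours stand at least 75 mm away, centre to centre.
- granite: Fixed grey granite plate, 250 x 250 x 40 mm, under the carrier. Origin: centre of its underside, on the table; its top is 40 mm above the table.
- mat: Fixed blue mat 200 x 200 x 3 mm on which the five bushes stand. Origin: centre of its underside. Mat and granite plate may change sides.
- vee_block: Steel vee block 60 x 50 x 38 mm. Bystander, to be left alone. Origin: its underside.
- cleaner: White bottle with a blue label, 60 mm in diameter, 150 mm high. Bystander, to be left alone. Origin: its underside.
- driver: Screwdriver lying on the table to the right. Bystander, to be left alone. Origin: its underside.
- spanner: Spanner lying on the table to the left. Bystander, to be left alone. Origin: its underside.
- micrometer: Micrometer with green frame, about 130 mm long, lying on the table. Bystander, to be left alone. Origin: its underside.

How it is judged:
By the outcome, as a careful person would: the job done as asked, in the order asked, and still so for the second after the job is handed in, while the arm keeps its last pose, push and grip.
It also fails if it takes over 72 s, if anything falls off the work surface, if the arm or the gripper's body presses on something with over 40 N, if the wrist force passes 120 N, or if a joint passes its speed limit or range.

## Working session

There is one attempt and no reset: what is moved stays moved. The work goes in short steps, Python scripts to look and compute and a tool call to move; the robot and the scene stay as the last step left them, time stands still between calls to the robot, and variables do not carry over. Pictures are saved under pics/ and viewed, at most 13 in all, crops included, and the job is handed in when it is done.

```bash
ls; mkdir -p pics
```

Run:
```python
from station import r
import cv2,numpy as np
a=r.capture("top");b=r.capture("scene")
for n,c in(("top",a),("scene",b)):
    cv2.imwrite(f"pics/{n}0.png",c["pixels"][:,:,::-1]); np.savez(f"pics/{n}0.npz",**c)
    print(n,c["K"],c["world_from_camera"],[k for k in c])
s=r.sense();print(s["tcp_pos"],s["ee_rot"],s["time_s"])
```

```text
pics
station.py
top [[516.98445395   0.         330.69369761]
 [  0.         516.98445395 190.16626756]
 [  0.           0.           1.        ]] [[-9.34443268e-03  9.84976713e-01 -1.72434210e-01  2.56013259e-01]
 [-9.99936997e-01 -1.02768529e-02 -4.51544282e-03 -4.90113190e-04]
 [-6.21968704e-03  1.72381152e-01  9.85010687e-01  1.99414267e+00]
 [ 0.00000000e+00  0.00000000e+00  0.00000000e+00  1.00000000e+00]] ['pixels', 'z_map', 'K', 'world_from_camera']
scene [[412.19140858   0.         318.77922847]
 [  0.         412.19140858 193.73647331]
 [  0.           0.           1.        ]] [[ 3.46953415e-01 -7.49080344e-01  5.64359784e-01  1.25845928e+00]
 [ 9.37882007e-01  2.76584686e-01 -2.09471364e-01 -2.47407751e-01]
 [ 8.17607297e-04  6.01979692e-01  7.98510978e-01  1.09745121e+00]
 [ 0.00000000e+00  0.00000000e+00  0.00000000e+00  1.00000000e+00]] ['pixels', 'z_map', 'K', 'world_from_camera']
[0.22102292 0.5840429  0.22155679] [[ 9.35199196e-01 -3.54121550e-01 -6.25605898e-04]
 [-3.54122093e-01 -9.35197292e-01 -1.88914274e-03]
 [ 8.39212134e-05  1.98826564e-03 -9.99998020e-01]] 0.1
```
View pics/top0.png

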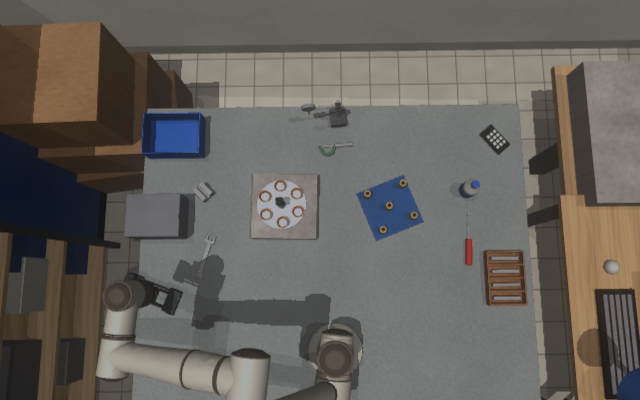

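View pics/scene0.png

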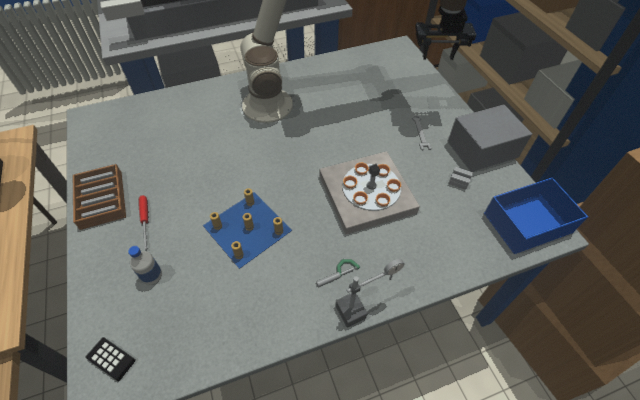

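Top view: the carrier is at about (281,205) on the granite plate. The bushes are at (403,183), (367,194), (389,205), (414,215) and (383,230) on the mat. The scene view agrees, with the carrier at (372,185) and the bushes around (248,222). The cleaner and micrometer are well away from both. Next I'll get coarse positions from both views.

Create h.py:
```python
import cv2,numpy as np
def ray(c,uv):
    T=c["world_from_camera"];u,v,_=np.linalg.inv(c["K"])@[uv[0],uv[1],1]
    return T[:3,3],T[:3,:3]@np.array([u,-v,-1.])
def plane(c,uv,z):
    o,d=ray(c,uv);return o+d*(z-o[2])/d[2]
def tri(rays):
    A=np.zeros((3,3));b=np.zeros(3);P=[]
    for o,d in rays:
        d=d/np.linalg.norm(d);M=np.eye(3)-np.outer(d,d);A+=M;b+=M@o
    p=np.linalg.solve(A,b)
    return p,max(np.linalg.norm(np.cross(p-o,d/np.linalg.norm(d))) for o,d in rays)
def blobs(c,lo,hi,amin,smin=0,close=0):
    m=cv2.inRange(cv2.cvtColor(c["pixels"],cv2.COLOR_RGB2HSV),lo,hi)
    if close:m=cv2.morphologyEx(m,cv2.MORPH_CLOSE,np.ones((close,close)))
    n,l,s,ce=cv2.connectedComponentsWithStats(m)
    return [(s[i],ce[i]) for i in range(1,n) if s[i,4]>=amin],m
def tool(sen,dw):   # world shift -> tool axes
    return sen["ee_rot"].T@np.array(dw)
```

Run:
```python
import numpy as np,cv2
from h import *
a=np.load("pics/top0.npz");b=np.load("pics/scene0.npz")
for n,c in(("top",a),("scene",b)):
    p=c["pixels"];hsv=cv2.cvtColor(p,cv2.COLOR_RGB2HSV)
    pts=[(381,232),(264,215),(389,205)] if n=="top" else [(248,200),(361,199),(247,222)]
    for u,v in pts: print(n,u,v,hsv[v-3:v+4:2,u].tolist())
    for nm,lo,hi in (("brass",(14,110,50),(30,255,255)),("orange",(3,110,50),(14,255,255))):
        for s,ce in blobs(c,lo,hi,12)[0]:
            if (n=="top" and 170<ce[1]<250 and 240<ce[0]<440) or (n=="scene" and 150<ce[1]<270 and 190<ce[0]<430): print(n,nm,s,ce.round(1),plane(c,ce,.063 if nm=="brass" else .055).round(3))
```

```text
top 381 232 [[18, 101, 98], [20, 131, 152], [15, 32, 63], [109, 142, 113]]
top 264 215 [[110, 13, 176], [110, 13, 176], [111, 14, 177], [174, 9, 143]]
top 389 205 [[20, 102, 123], [113, 22, 47], [18, 62, 70], [20, 129, 138]]
top brass [400 180   6   7  23] [402.5 182.9] [ 0.619 -0.265  0.063]
top brass [364 191   7   6  22] [366.9 193.6] [ 0.579 -0.128  0.063]
top brass [386 202   6   7  23] [388.7 205.3] [ 0.534 -0.21   0.063]
top brass [411 212   6   7  23] [413.3 215. ] [ 0.496 -0.301  0.063]
top brass [380 226   6   7  23] [382.4 229.6] [ 0.442 -0.184  0.063]
top orange [275 180  11   8  22] [279.6 182.4] [0.628 0.203 0.055]
top orange [292 188  10   4  13] [296.5 189. ] [0.601 0.139 0.055]
top orange [259 191  10   5  17] [262.6 192.4] [0.59  0.268 0.055]
top orange [293 206   9   7  14] [295.6 207.9] [0.529 0.142 0.055]
top orange [261 209  10   8  17] [264.1 211.1] [0.518 0.261 0.055]
scene 248 200 [[21, 87, 79], [21, 84, 79], [19, 90, 79], [24, 53, 67]]
scene 361 199 [[102, 7, 193], [95, 13, 214], [95, 13, 214], [11, 67, 168]]
scene 247 222 [[20, 134, 168], [19, 89, 77], [19, 88, 78], [19, 88, 78]]
scene brass [244 189   8   7  34] [247.9 192.1] [ 0.444 -0.183  0.063]
scene brass [210 213   9   7  35] [214.2 216.1] [ 0.497 -0.302  0.063]
scene brass [243 214   8   7  32] [246.8 217.1] [ 0.535 -0.21   0.063]
scene brass [274 218   8   7  35] [277.3 221. ] [ 0.58  -0.128  0.063]
scene brass [232 242   9   8  41] [235.8 245.7] [ 0.62  -0.264  0.063]
scene orange [355 162  14  10  58] [361.3 165.6] [0.461 0.2   0.055]
scene orange [378 164  11   8  41] [383.6 166.7] [0.491 0.268 0.055]
scene orange [344 176  13  12  62] [350.1 180.3] [0.506 0.14  0.055]
scene orange [388 180  13   8  46] [394.6 182.2] [0.563 0.272 0.055]
scene orange [354 192  13  11  55] [360.4 195. ] [0.572 0.148 0.055]
scene orange [376 194  14  11  54] [383.3 197. ] [0.604 0.212 0.055]
```

>>> {"op": "steer_hand", "data": {"segments": [[1, 0.04, 0.025, -0.03, 0, 0, 0], [1, 0.393, 0.251, -0.11, 0, 0, 0], [1, 0.393, 0.251, -0.11, 0, 0, 0], [1, 0.393, 0.251, -0.11, 0, 0, 0], [1, 0.393, 0.251, -0.11, 0, 0, 0], [1, 0.393, 0.251, -0.11, 0, 0, 0], [1, 0.393, 0.251, -0.11, 0, 0, 0], [1, 0.393, 0.251, -0.11, 0, 0, 0]]}}

```text
time_s: 0.9
tcp_pos: [0.4523, 0.2735, 0.3169]
ee_rot: [[0.935, -0.354, -0.0], [-0.354, -0.935, -0.0], [-0.0, 0.0, -1.0]]
wrist_force: [0.3, 1.2, 0.3]
gripper_width: 0.998
gripper_force: 0.0
```

Run:
```python
from station import r
print(r.sense()["tcp_pos"],r.sense()["time_s"],r.sense()["wrist_force"])
```

```text
[0.45230282 0.27348249 0.31694168] 0.9 [0.29831171 1.16301539 0.33460191]
```

>>> {"op": "steer_hand", "data": {"segments": [[1, 0.05, 0.032, -0.014, 0, 0, 0], [1, 0.07, 0.045, -0.02, 0, 0, 0], [1, 0.07, 0.045, -0.02, 0, 0, 0], [1, 0.07, 0.045, -0.02, 0, 0, 0]]}}

```text
time_s: 1.3
tcp_pos: [0.5014, 0.2078, 0.3362]
ee_rot: [[0.935, -0.356, -0.001], [-0.356, -0.935, -0.0], [-0.001, 0.001, -1.0]]
wrist_force: [-0.5, 0.5, 0.3]
gripper_width: 1.0
gripper_force: 0.0
```

Run:
```python
from station import r
import cv2,numpy as np
c=r.capture("wrist");np.savez("pics/w1.npz",**c);cv2.imwrite("pics/w1.png",c["pixels"][:,:,::-1]);print(c["world_from_camera"].round(3),c["K"])
s=r.sense();print(s["tcp_pos"],s["joint_velocities"].round(2) if hasattr(s["joint_velocities"],"round") else s["joint_velocities"],s["time_s"],s["wrist_force"],s["ee_rot"])
```

```text
[[-0.355  0.898  0.259  0.571]
 [-0.935 -0.341 -0.098  0.181]
 [ 0.    -0.276  0.961  0.498]
 [ 0.     0.     0.     1.   ]] [[275.83264584   0.         321.32442749]
 [  0.         275.83264584 195.5954855 ]
 [  0.           0.           1.        ]]
[0.50091762 0.20844224 0.33602705] [ 1.43 -0.06 -0.21  0.04  0.06  0.04] 1.35 [ 0.23705351 -0.00607669  0.09928759] [[ 9.35084706e-01 -3.54421733e-01 -1.35220668e-03]
 [-3.54422485e-01 -9.35085331e-01 -3.55748176e-04]
 [-1.13834375e-03  8.11907130e-04 -9.99999022e-01]]
```

View pics/w1.png

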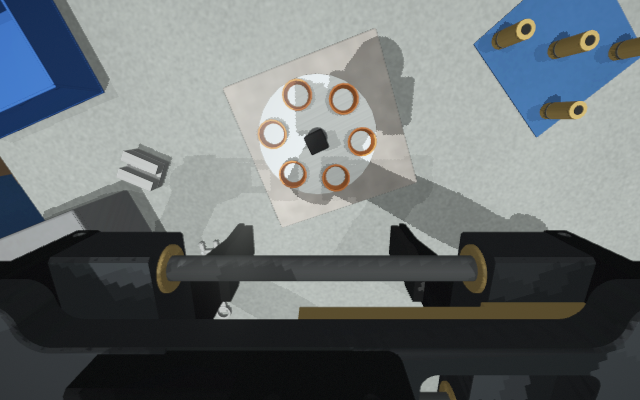

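The wrist view shows the six cups at (297,95), (344,98), (361,141), (335,177), (292,173) and (273,133). The grip block is at (316,141), and the bushes are at the upper right. I'll take a second wrist view between the carrier and the mat.

>>> {"op": "steer_hand", "data": {"segments": [[1, 0.039, 0.188, 0, 0, 0, 0], [1, 0.039, 0.188, 0, 0, 0, 0], [1, 0.039, 0.188, 0, 0, 0, 0], [1, 0.039, 0.188, 0, 0, 0, 0], [1, 0.039, 0.188, 0, 0, 0, 0], [1, 0.039, 0.188, 0, 0, 0, 0]]}}

```text
time_s: 1.95
tcp_pos: [0.4707, 0.0192, 0.3366]
ee_rot: [[0.935, -0.354, -0.0], [-0.354, -0.935, 0.0], [-0.0, -0.0, -1.0]]
wrist_force: [0.8, 0.2, -0.1]
gripper_width: 1.002
gripper_force: 0.0
```

Run:
```python
from station import r
import cv2,numpy as np
from h import *
c2=r.capture("wrist");np.savez("pics/w2.npz",**c2);cv2.imwrite("pics/w2.png",c2["pixels"][:,:,::-1])
s=r.sense();print(s["tcp_pos"],s["joint_velocities"],s["time_s"])
c1=np.load("pics/w1.npz")
for n,c in (("w1",c1),("w2",c2)):
    c=dict(c)
    for nm,lo,hi,z in (("orange",(3,110,50),(14,255,255),.062),("brass",(14,110,50),(30,255,255),.063)):
        _,m=blobs(c,lo,hi,30); m[225:]=0
        m=cv2.morphologyEx(m,cv2.MORPH_CLOSE,np.ones((3,3)))
        for k in cv2.findContours(m,cv2.RETR_EXTERNAL,cv2.CHAIN_APPROX_NONE)[0]:
            if len(k)<25: continue
            e=cv2.fitEllipse(cv2.convexHull(k)); print(n,nm,np.round(e[0],1),np.round(e[1],1),plane(c,e[0],z).round(4))
```

```text
[0.47097477 0.01978788 0.33648261] [ 0.82933442  0.68926978  0.52176845  0.02382556 -0.08214696  0.12674829] 2.0
w1 orange [335.5 177.5] [26.8 27.5] [0.4734 0.193  0.062 ]
w1 orange [292.9 174.2] [26.  26.3] [0.503  0.2553 0.062 ]
w1 orange [360.9 140.9] [25.9 29. ] [0.5141 0.1362 0.062 ]
w1 orange [343.3  98.3] [29.1 31.4] [0.5829 0.1409 0.062 ]
w1 orange [299.1  95.4] [24.2 29.2] [0.6103 0.201  0.062 ]
w1 brass [287.9 166.8] [10.2 17.9] [0.517 0.258 0.063]
w1 brass [368.4 145. ] [11.7 24.3] [0.5041 0.1274 0.063 ]Traceback (most recent call last):
  File "<stdin>", line 14, in <module>
cv2.error: OpenCV(4.12.0) /io/opencv/modules/imgproc/src/shapedescr.cpp:361: error: (-201:Incorrect size of input array) There should be at least 5 points to fit the ellipse in function 'fitEllipseNoDirect'
```

View pics/w2.png

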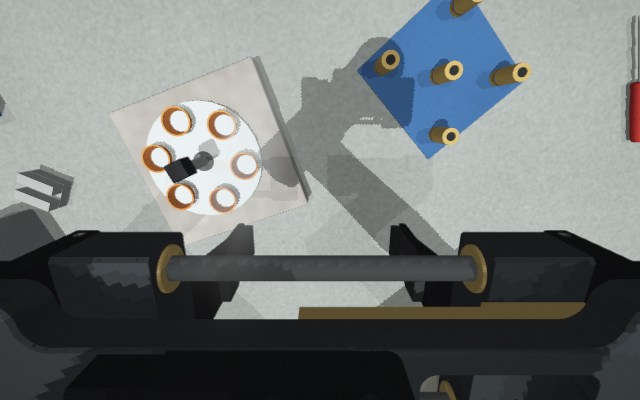

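The second view shows the carrier's cups around (202,160), the grip block at (180,168), and the bush tops at (390,60), (454,69), (520,71), (450,135) and (470,3). Now I'll triangulate the cup rims and bush tops.

Add to h.py:
```python
def ells(c,lo,hi,nmin,cut=225,close=3):
    _,m=blobs(c,lo,hi,10); m[cut:]=0
    m=cv2.morphologyEx(m,cv2.MORPH_CLOSE,np.ones((close,close)))
    return [cv2.fitEllipseDirect(k) for k in cv2.findContours(m,cv2.RETR_EXTERNAL,cv2.CHAIN_APPROX_NONE)[0] if len(k)>=nmin]
def pairs(c1,c2,E1,E2,z,tol=.012):
    out=[]
    for e in E1:
        for f in E2:
            if np.linalg.norm(plane(c1,e[0],z)-plane(c2,f[0],z))<tol: out.append((e,f,*tri([ray(c1,e[0]),ray(c2,f[0])])))
    return out
```

Run:
```python
import numpy as np,cv2
from h import *
c1=dict(np.load("pics/w1.npz"));c2=dict(np.load("pics/w2.npz"))
h=cv2.cvtColor(c2["pixels"],cv2.COLOR_RGB2HSV)
print(h[69,440:466:2].tolist()); print(h[125,205:240:3].tolist())
for nm,lo,hi,z in (("cup",(2,70,50),(26,255,255),.062),("bush",(12,60,170),(32,255,255),.063)):
    E1=ells(c1,lo,hi,20);E2=ells(c2,lo,hi,20)
    for n,c,E in((1,c1,E1),(2,c2,E2)):
        for e in E: print(nm,n,np.round(e[0],1),np.round(e[1],1),plane(c,e[0],z).round(4))
    for e,f,p,err in pairs(c1,c2,E1,E2,z): print(nm,"TRI",p.round(4),round(err,4))
```

```text
[[21, 132, 95], [21, 131, 97], [21, 129, 134], [23, 108, 222], [22, 110, 215], [105, 10, 53], [75, 9, 55], [75, 9, 56], [90, 5, 55], [21, 87, 100], [22, 109, 220], [22, 94, 212], [106, 146, 180]]
[[98, 8, 243], [15, 150, 202], [12, 160, 151], [9, 38, 181], [94, 8, 243], [98, 8, 243], [98, 8, 243], [98, 8, 242], [94, 7, 241], [98, 9, 240], [17, 78, 221], [72, 7, 183]]
cup 1 [335.6 177.5] [26.7 27.1] [0.4736 0.1929 0.062 ]
cup 1 [292.4 174. ] [26.3 27.3] [0.5036 0.2559 0.062 ]
cup 1 [  3.4 168.8] [ 8.1 16.1] [0.6757 0.685  0.062 ]
cup 1 [361.6 141.2] [27.6 28.7] [0.5134 0.1352 0.062 ]
cup 1 [271.9 133.8] [27.4 28.9] [0.5733 0.2613 0.062 ]
cup 1 [563.9 110. ] [17.2 50.6] [ 0.4488 -0.1652  0.062 ]
cup 1 [343.4  98.4] [29.2 31.4] [0.5828 0.1407 0.062 ]
cup 1 [296.7  94.3] [28.7 31.4] [0.6129 0.2038 0.062 ]
cup 1 [625.5  49.1] [17.5 34.8] [ 0.5024 -0.2581  0.062 ]
cup 1 [574.1  44.3] [18.2 57.6] [ 0.5348 -0.1903  0.062 ]
cup 1 [514.   33.7] [18.4 49.5] [ 0.5786 -0.1126  0.062 ]
cup 2 [222.4 199.9] [24.  26.8] [0.4735 0.1925 0.062 ]
cup 2 [180.4 196.2] [25.5 28.1] [0.5037 0.2544 0.062 ]
cup
[... 1456 characters left out ...]
0.5037 0.2552 0.063 ]
bush 2 [243.7 165.6] [25.4 27.1] [0.5132 0.1347 0.063 ]
bush 2 [155.2 158.3] [24.6 28.6] [0.5732 0.2608 0.063 ]
bush 2 [450.3 136. ] [15.1 17.1] [ 0.4422 -0.184   0.063 ]
bush 2 [221.  124.6] [27.4 30.1] [0.5829 0.1403 0.063 ]
bush 2 [175.  120.6] [27.  31.4] [0.613  0.2031 0.063 ]
bush 2 [521.6  71.7] [16.  19.7] [ 0.4956 -0.3024  0.063 ]
bush 2 [453.4  69.9] [16.4 19.1] [ 0.5329 -0.2101  0.063 ]
bush TRI [0.5046 0.2632 0.0489] 0.002
bush TRI [0.5133 0.135  0.0621] 0.0001
bush TRI [0.5733 0.2613 0.0621] 0.0001
bush TRI [ 0.4423 -0.184   0.0632] 0.0001
bush TRI [0.583  0.1406 0.062 ] 0.0001
bush TRI [0.6131 0.2038 0.0617] 0.0001
bush TRI [ 0.533  -0.2102  0.0629] 0.0001
```

>>> {"op": "steer_hand", "data": {"segments": [[0.7, 0.0453, 0.2007, 0.15, 0, 0, -25.2], [0.7, 0.0453, 0.2007, 0.15, 0, 0, -25.2], [0.7, 0.0453, 0.2007, 0.15, 0, 0, -25.2], [0.7, 0.0453, 0.2007, 0.15, 0, 0, -25.2], [0.7, 0.0453, 0.2007, 0.15, 0, 0, -25.2], [0.7, 0.0453, 0.2007, 0.15, 0, 0, -25.2], [0.7, 0.0453, 0.2007, 0.15, 0, 0, -25.2], [0.7, 0.0453, 0.2007, 0.15, 0, 0, -25.2]]}}

```text
time_s: 2.8
tcp_pos: [0.4438, -0.1839, 0.1872]
ee_rot: [[0.997, 0.08, 0.001], [0.08, -0.997, -0.0], [0.001, 0.0, -1.0]]
wrist_force: [-0.7, -0.1, 0.1]
gripper_width: 0.702
gripper_force: 0.0
```

Run:
```python
from station import r
import numpy as np,cv2
from h import *
c2=r.capture("wrist");np.savez("pics/w3.npz",**c2);cv2.imwrite("pics/w3.png",c2["pixels"][:,:,::-1])
for e in ells(c2,(12,60,170),(32,255,255),20,260): print("bush",np.round(e[0],1),np.round(e[1],1),plane(c2,e[0],.063).round(4))
s=r.sense();print(s["tcp_pos"],s["joints"],s["time_s"]);
for p in [(.4422,-.184)]: print(tool(s,np.array([*p,.029])-s["tcp_pos"]).round(4))
c1=dict(np.load("pics/w1.npz"))
m=cv2.inRange(c1["pixels"],(0,0,0),(60,60,60));m[225:]=0
for k in cv2.findContours(m,cv2.RETR_EXTERNAL,cv2.CHAIN_APPROX_NONE)[0]:
    if len(k)>20 and 300<k[:,0,0].mean()<335: 
        B=cv2.boxPoints(cv2.minAreaRect(k));print(B.round(1).tolist());P=np.array([plane(c1,q,.137) for q in B]);print(P.round(4),P.mean(0)); d=np.diff(P,axis=0);print(np.degrees(np.arctan2(d[:,1],d[:,0]))%90,np.linalg.norm(d,axis=1))
```

```text
bush [321.5 198.6] [ 4.4 16.6] [ 0.4326 -0.1851  0.063 ]
bush [440.2 148.9] [22.4 25.4] [ 0.4957 -0.3027  0.063 ]
bush [355.5 103.3] [25.  26.2] [ 0.5329 -0.2106  0.063 ]
bush [ 7.8 96.5] [32.4 44.5] [0.5118 0.1294 0.063 ]
bush [273.9  44.2] [26.5 30.5] [ 0.5789 -0.1287  0.063 ]
bush [ 1.4 21.2] [ 4.3 23.6] [0.5777 0.1203 0.063 ]
bush [425.2  11.4] [26.4 29.6] [ 0.6166 -0.2646  0.063 ]
[ 0.44403331 -0.18367056  0.18772179] [-3.03912930e+00  9.64526971e+00 -2.23304483e+01  1.55620990e-02
 -5.78981680e+01  9.76389015e+01] 2.85
[-2.200e-03  1.000e-04  1.587e-01]
[[302.79998779296875, 136.60000610351562], [320.79998779296875, 127.5999984741211], [329.79998779296875, 145.60000610351562], [311.79998779296875, 154.60000610351562]]
[[0.5555 0.2118 0.137 ]
 [0.5578 0.1862 0.137 ]
 [0.5325 0.1834 0.137 ]
 [0.5299 0.2094 0.137 ]] [0.54393235 0.19771587 0.137     ]
[5.10649781 6.40695385 5.60744122] [0.02569245 0.02546871 0.02615109]
```

View pics/w3.png

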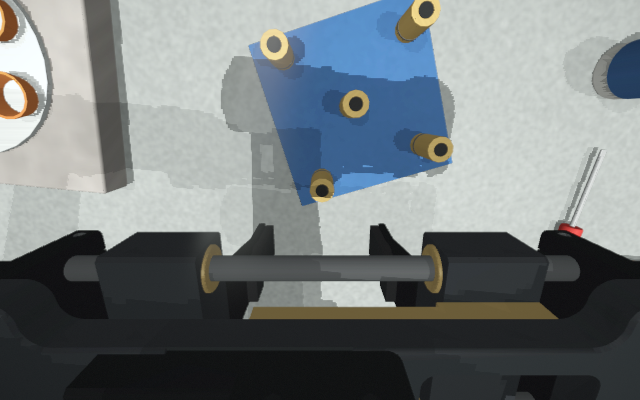

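The view puts bush E at (321,189), directly ahead of the fingers, with the other bushes where I measured them. I'll descend and grip.

>>> {"op": "steer_hand", "data": {"segments": [[0.7, -0.0022, 0, 0.05, 0, 0, 0], [0.7, -0.0022, 0, 0.1, 0, 0, 0], [0.7, -0.0022, 0, 0.135, 0, 0, 0], [0.7, -0.0022, 0, 0.1587, 0, 0, 0], [0.7, -0.0022, 0, 0.1587, 0, 0, 0], [0, -0.0022, 0, 0.1587, 0, 0, 0], [0, -0.0022, 0, 0.1587, 0, 0, 0], [0, -0.0022, 0, 0.1587, 0, 0, 0]]}}

```text
time_s: 3.65
tcp_pos: [0.4419, -0.1849, 0.0298]
ee_rot: [[0.997, 0.079, 0.004], [0.079, -0.997, -0.0], [0.004, 0.001, -1.0]]
wrist_force: [0.0, 0.8, -1.0]
gripper_width: 0.509
gripper_force: 0.0
```

>>> {"op": "steer_hand", "data": {"segments": [[0, 0, 0, 0, 0, 0, 0], [0, 0, 0, 0, 0, 0, 0]]}}

```text
time_s: 3.85
tcp_pos: [0.4408, -0.1851, 0.0288]
ee_rot: [[0.997, 0.078, 0.002], [0.078, -0.997, -0.0], [0.002, 0.0, -1.0]]
wrist_force: [-0.0, 0.2, -0.6]
gripper_width: 0.332
gripper_force: 0.0
```

>>> {"op": "steer_hand", "data": {"segments": [[0, 0, 0, 0, 0, 0, 0], [0, 0, 0, 0, 0, 0, 0], [0, 0, 0, 0, 0, 0, 0]]}}

```text
time_s: 4.15
tcp_pos: [0.4408, -0.1851, 0.0285]
ee_rot: [[0.997, 0.078, 0.001], [0.078, -0.997, -0.0], [0.001, 0.0, -1.0]]
wrist_force: [-1.2, -0.1, 5.3]
gripper_width: 0.293
gripper_force: 30.0
```

>>> {"op": "steer_hand", "data": {"segments": [[0, 0, 0, -0.02, 0, 0, 0], [0, 0, 0, -0.07, 0, 0, 0], [0, 0, 0, -0.12, 0, 0, 0], [0, 0, 0, -0.17, 0, 0, 0], [0, 0, 0, -0.18, 0, 0, 0], [0, 0, 0, -0.18, 0, 0, 0]]}}

```text
time_s: 4.75
tcp_pos: [0.4411, -0.185, 0.2096]
ee_rot: [[0.997, 0.078, 0.004], [0.078, -0.997, 0.0], [0.004, 0.0, -1.0]]
wrist_force: [-0.1, -0.1, -2.0]
gripper_width: 0.292
gripper_force: 30.0
```

```bash
python3 - <<'E'
from station import r
import numpy as np,cv2
from h import *
c=r.capture("wrist");np.savez("pics/w4.npz",**c);cv2.imwrite("pics/w4.png",c["pixels"][:,:,::-1])
s=r.sense();print(s["tcp_pos"],s["ee_rot"],s["time_s"],s["gripper_force"],s["gripper_width"])
C=np.array([.5433,.1981]);a=np.radians(4.55)
print(tool(s,np.array([*(C+.07*np.array([np.cos(a),np.sin(a)])),.073])-s["tcp_pos"]).round(4))
E
```

```text
[ 0.43974239 -0.18472155  0.20741971] [[ 9.97004259e-01  7.73458777e-02 -3.49832347e-04]
 [ 7.73461814e-02 -9.97003836e-01  9.58988615e-04]
 [-2.74610376e-04 -9.83173930e-04 -9.99999479e-01]] 4.8 29.956894358620048 0.2879143613488061
[ 0.2029 -0.3737  0.1347]
```

View pics/w4.png

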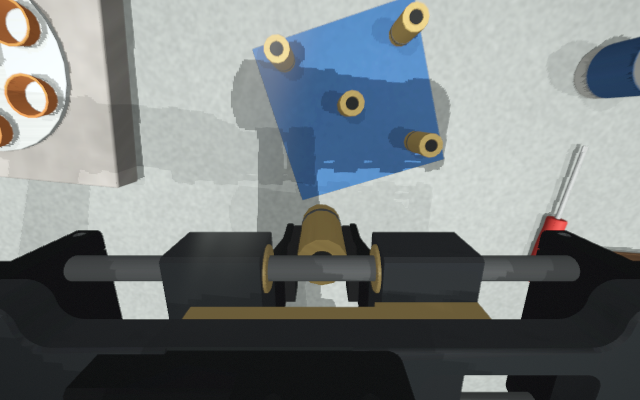

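Bush E is held straight, with its foot at (321,207), and the other four bushes are undisturbed. I'll carry it to the cup at 4.5°.

>>> {"op": "steer_hand", "data": {"segments": [[0, 0.015, -0.025, 0, 0, 0, 0], [0, 0.2019, -0.3737, 0, 0, 0, 0], [0, 0.2019, -0.3737, 0, 0, 0, 0], [0, 0.2019, -0.3737, 0, 0, 0, 0], [0, 0.2019, -0.3737, 0, 0, 0, 0], [0, 0.2019, -0.3737, 0, 0, 0, 0], [0, 0.2019, -0.3737, 0, 0, 0, 0], [0, 0.2019, -0.3737, 0, 0, 0, 0]]}}

```text
time_s: 5.6
tcp_pos: [0.5932, 0.163, 0.2042]
ee_rot: [[0.997, 0.078, -0.006], [0.078, -0.997, -0.003], [-0.006, 0.002, -1.0]]
wrist_force: [0.3, -1.0, 0.0]
gripper_width: 0.287
gripper_force: 30.0
```

Run:
```python
from station import r
from h import *
s=r.sense();C=np.array([.5433,.1981]);a=np.radians(4.55)
print(s["ee_rot"][:,1],tool(s,np.array([*(C+.07*np.array([np.cos(a),np.sin(a)])),.073])-s["tcp_pos"]).round(4))
```

```text
[ 0.0779325  -0.99695603  0.00228243] [ 0.0238 -0.0393  0.1309]
```

>>> {"op": "steer_hand", "data": {"segments": [[0, 0.0228, -0.0393, 0, 0, 0, 0], [0, 0.0228, -0.0393, 0, 0, 0, 0], [0, 0.0228, -0.0393, 0.05, 0, 0, 0], [0, 0.0228, -0.0393, 0.09, 0, 0, 0], [0, 0.0228, -0.0393, 0.105, 0, 0, 0], [0, 0.0228, -0.0393, 0.105, 0, 0, 0]]}}

```text
time_s: 6.2
tcp_pos: [0.6101, 0.2001, 0.0965]
ee_rot: [[0.997, 0.077, -0.012], [0.077, -0.997, -0.006], [-0.012, 0.005, -1.0]]
wrist_force: [-0.3, 1.1, -1.5]
gripper_width: 0.288
gripper_force: 30.0
```

Run:
```python
from station import r
from h import *
C=np.array([.5433,.1981]);a=np.radians(4.55)
for i in range(4):
    c=r.capture("wrist"); s=r.sense()
    print(s["tcp_pos"],tool(s,np.array([*(C+.07*np.array([np.cos(a),np.sin(a)])),.073])-s["tcp_pos"]).round(4))
cv2.imwrite("pics/w5.png",c["pixels"][:,:,::-1])
```

```text
[0.61200246 0.20097338 0.09943051] [ 0.0015 -0.0027  0.0264]
[0.61339931 0.20171376 0.10165577] [-0.0001 -0.002   0.0287]
[0.61417058 0.20221712 0.10307775] [-0.001  -0.0015  0.0301]
[0.61446589 0.20249219 0.10392008] [-0.0013 -0.0013  0.0309]
```

View pics/w5.png

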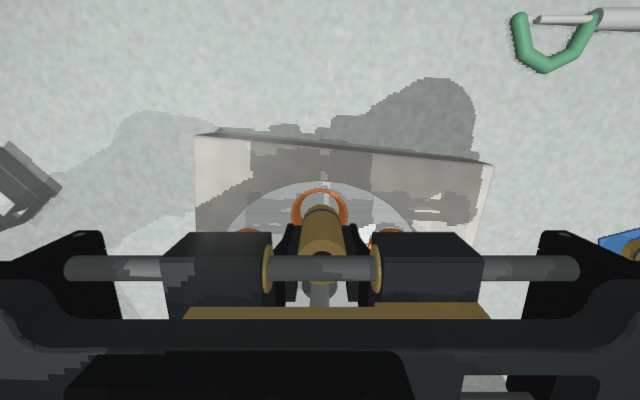

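The bush foot at (320,207) sits over the cup ring, centred left to right at (320,205). I'll lower it with a small correction, let it settle, then open.

>>> {"op": "steer_hand", "data": {"segments": [[0, -0.002, -0.0013, 0.01, 0, 0, 0], [0, -0.002, -0.0013, 0.02, 0, 0, 0], [0, -0.002, -0.0013, 0.028, 0, 0, 0], [0, -0.002, -0.0013, 0.031, 0, 0, 0], [0, -0.002, -0.0013, 0.031, 0, 0, 0], [0, -0.002, -0.0013, 0.031, 0, 0, 0], [0, -0.002, -0.0013, 0.031, 0, 0, 0]]}}

```text
time_s: 7.1
tcp_pos: [0.6118, 0.2036, 0.0719]
ee_rot: [[0.997, 0.078, 0.0], [0.078, -0.997, 0.0], [0.0, -0.0, -1.0]]
wrist_force: [0.2, 0.1, -0.3]
gripper_width: 0.292
gripper_force: 30.0
```

>>> {"op": "steer_hand", "data": {"segments": [[0.6, 0, 0, 0, 0, 0, 0], [0.6, 0, 0, 0, 0, 0, 0], [0.6, 0, 0, 0, 0, 0, 0], [0.6, 0, 0, -0.01, 0, 0, 0], [0.6, 0, 0, -0.04, 0, 0, 0], [0.6, 0, 0, -0.09, 0, 0, 0], [0.6, 0, 0, -0.13, 0, 0, 0], [0.6, 0, 0, -0.13, 0, 0, 0]]}}

```text
time_s: 7.9
tcp_pos: [0.6155, 0.205, 0.2111]
ee_rot: [[0.997, 0.079, 0.015], [0.079, -0.997, 0.006], [0.015, -0.005, -1.0]]
wrist_force: [0.7, -0.4, 0.8]
gripper_width: 0.601
gripper_force: 0.0
```

Run:
```python
from station import r
from h import *
r.capture("wrist");s=r.sense()
B=[.579,-.1285]
d=tool(s,np.array([*B,.20])-s["tcp_pos"]);print(s["tcp_pos"],d.round(4),np.linalg.norm(d),s["gripper_width"])
```

```text
[0.61357752 0.20452255 0.20720603] [-0.0606  0.3293  0.0054] 0.3348903589386987 0.5992199022132697
```

>>> {"op": "steer_hand", "data": {"segments": [[0.7, -0.0586, 0.3285, 0, 0, 0, 60], [0.7, -0.0586, 0.3285, 0, 0, 0, 60], [0.7, -0.0586, 0.3285, 0, 0, 0, 60], [0.7, -0.0586, 0.3285, 0, 0, 0, 60], [0.7, -0.0586, 0.3285, 0, 0, 0, 60], [0.7, -0.0586, 0.3285, 0, 0, 0, 60], [0.7, -0.0586, 0.3285, 0, 0, 0, 60], [0.7, -0.0586, 0.3285, 0, 0, 0, 60]]}}

```text
time_s: 8.75
tcp_pos: [0.5773, -0.1322, 0.2011]
ee_rot: [[0.56, -0.829, -0.003], [-0.829, -0.56, -0.0], [-0.001, 0.002, -1.0]]
wrist_force: [-0.5, 0.7, 0.1]
gripper_width: 0.697
gripper_force: 0.0
```

>>> {"op": "steer_hand", "data": {"segments": [[0.7, 0, 0, 0, 0, 0, 0], [0.7, 0, 0, 0, 0, 0, 0], [0.7, 0, 0, 0, 0, 0, 0]]}}

```text
time_s: 9.05
tcp_pos: [0.579, -0.1273, 0.2018]
ee_rot: [[0.568, -0.823, -0.0], [-0.823, -0.568, 0.0], [-0.0, 0.0, -1.0]]
wrist_force: [0.2, -0.9, -0.4]
gripper_width: 0.705
gripper_force: 0.0
```

Run:
```python
from station import r
from h import *
c2=r.capture("wrist");s=r.sense()
for e in ells(c2,(12,60,170),(32,255,255),20,260): print("bush",np.round(e[0],1),np.round(e[1],1),plane(c2,e[0],.063).round(4))
d=tool(s,np.array([.579,-.1285,.029])-s["tcp_pos"]);print(s["tcp_pos"],s["ee_rot"][:,1],d.round(4))
```

```text
bush [320.9 184.6] [21.7 22.5] [ 0.5789 -0.1289  0.063 ]
bush [407.  147.3] [ 5.9 17.5] [ 0.526  -0.2159  0.063 ]
bush [484.  94.] [23.3 27.9] [ 0.4955 -0.3028  0.063 ]
bush [366.4  52.7] [25.2 28.8] [ 0.6181 -0.2648  0.063 ]
[ 0.57908041 -0.12726467  0.20191525] [-8.23199133e-01 -5.67752728e-01  1.64349509e-04] [0.001  0.0007 0.1729]
```

>>> {"op": "steer_hand", "data": {"segments": [[0.7, 0.0012, 0.0008, 0.05, 0, 0, 0], [0.7, 0.0012, 0.0008, 0.1, 0, 0, 0], [0.7, 0.0012, 0.0008, 0.14, 0, 0, 0], [0.7, 0.0012, 0.0008, 0.165, 0, 0, 0], [0.7, 0.0012, 0.0008, 0.173, 0, 0, 0], [0.6, 0.0012, 0.0008, 0.173, 0, 0, 0], [0.5, 0.0012, 0.0008, 0.173, 0, 0, 0], [0, 0.0012, 0.0008, 0.173, 0, 0, 0]]}}

```text
time_s: 9.9
tcp_pos: [0.5805, -0.1297, 0.031]
ee_rot: [[0.567, -0.824, 0.004], [-0.824, -0.567, -0.0], [0.002, -0.003, -1.0]]
wrist_force: [0.3, 0.1, 0.1]
gripper_width: 0.514
gripper_force: 0.0
```

>>> {"op": "steer_hand", "data": {"segments": [[0, 0, 0, 0, 0, 0, 0], [0, 0, 0, 0, 0, 0, 0], [0, 0, 0, 0, 0, 0, 0], [0, 0, 0, 0, 0, 0, 0], [0, 0, 0, 0, 0, 0, 0]]}}

```text
time_s: 10.4
tcp_pos: [0.5796, -0.13, 0.0299]
ee_rot: [[0.566, -0.824, 0.002], [-0.824, -0.566, -0.0], [0.001, -0.001, -1.0]]
wrist_force: [0.0, 0.9, 5.8]
gripper_width: 0.29
gripper_force: 29.7
```

>>> {"op": "steer_hand", "data": {"segments": [[0, 0, 0, -0.02, 0, 0, 0], [0, 0, 0, -0.07, 0, 0, 0], [0, 0, 0, -0.12, 0, 0, 0], [0, 0, 0, -0.17, 0, 0, 0], [0, 0, 0, -0.18, 0, 0, 0], [0, 0, 0, -0.18, 0, 0, 0], [0, 0, 0, -0.18, 0, 0, 0], [0, 0, 0, -0.18, 0, 0, 0]]}}

```text
time_s: 11.2
tcp_pos: [0.5775, -0.1298, 0.2061]
ee_rot: [[0.566, -0.825, -0.006], [-0.825, -0.566, 0.0], [-0.004, 0.004, -1.0]]
wrist_force: [-0.5, 0.6, -1.4]
gripper_width: 0.292
gripper_force: 29.7
```

```bash
python3 - <<'E'
from station import r
from h import *
r.capture("wrist");s=r.sense();C=np.array([.5433,.1981])
for g in (124.55,244.55):
    a=np.radians(g);t=C+.07*np.array([np.cos(a),np.sin(a)])
    print(g,t,tool(s,np.array([*t,.0725])-s["tcp_pos"]).round(4))
print(s["tcp_pos"])
E
```

```text
124.55 [0.50360124 0.25575421] [-0.3594 -0.1576  0.1343]
244.55 [0.51321937 0.13489276] [-0.2543 -0.0972  0.1342]
[ 0.57767804 -0.12981883  0.20635389]
```

>>> {"op": "steer_hand", "data": {"segments": [[0, -0.03, -0.013, 0, 0, 0, 0], [0, -0.36, -0.1562, 0, 0, 0, 0], [0, -0.36, -0.1562, 0, 0, 0, 0], [0, -0.36, -0.1562, 0, 0, 0, 0], [0, -0.36, -0.1562, 0, 0, 0, 0], [0, -0.36, -0.1562, 0, 0, 0, 0], [0, -0.36, -0.1562, 0, 0, 0, 0], [0, -0.36, -0.1562, 0, 0, 0, 0]]}}

```text
time_s: 12.05
tcp_pos: [0.5046, 0.2473, 0.2075]
ee_rot: [[0.566, -0.824, -0.002], [-0.824, -0.566, -0.002], [0.0, 0.003, -1.0]]
wrist_force: [1.1, -0.0, -0.7]
gripper_width: 0.29
gripper_force: 29.7
```

>>> {"op": "steer_hand", "data": {"segments": [[0, -0.011, -0.0048, 0, 0, 0, 0], [0, -0.011, -0.0048, 0.02, 0, 0, 0], [0, -0.011, -0.0048, 0.07, 0, 0, 0], [0, -0.011, -0.0048, 0.1, 0, 0, 0], [0, -0.011, -0.0048, 0.105, 0, 0, 0], [0, -0.011, -0.0048, 0.105, 0, 0, 0], [0, -0.011, -0.0048, 0.105, 0, 0, 0], [0, -0.011, -0.0048, 0.105, 0, 0, 0]]}}

```text
time_s: 12.85
tcp_pos: [0.5047, 0.2582, 0.106]
ee_rot: [[0.566, -0.824, 0.003], [-0.824, -0.566, 0.002], [-0.0, -0.004, -1.0]]
wrist_force: [-0.3, -0.2, 0.1]
gripper_width: 0.292
gripper_force: 29.7
```

Run:
```python
from station import r
from h import *
C=np.array([.5433,.1981]);a=np.radians(124.55)
for i in range(2):
    c=r.capture("wrist"); s=r.sense()
    print(s["tcp_pos"],tool(s,np.array([*(C+.07*np.array([np.cos(a),np.sin(a)])),.0735])-s["tcp_pos"]).round(4))
np.savez("pics/w6.npz",**c);cv2.imwrite("pics/w6.png",c["pixels"][:,:,::-1])
```

```text
[0.5045393  0.25812934 0.10587581] [0.0014 0.0022 0.0324]
[0.50432233 0.25803558 0.10565425] [0.0015 0.002  0.0321]
```

View pics/w6.png

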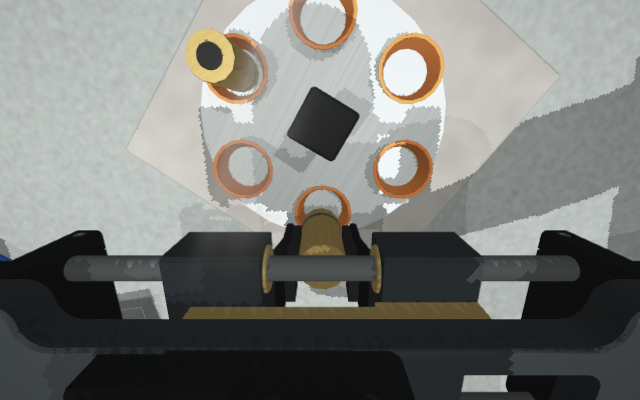

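The first bush stands upright in its cup, with its top at (209,56) and the cup at (238,68). The held bush's foot at (320,212) is over the cup at (322,207). Lowering now.

>>> {"op": "steer_hand", "data": {"segments": [[0, 0.0025, 0.002, 0.01, 0, 0, 0], [0, 0.0025, 0.002, 0.02, 0, 0, 0], [0, 0.0025, 0.002, 0.028, 0, 0, 0], [0, 0.0025, 0.002, 0.032, 0, 0, 0], [0, 0.0025, 0.002, 0.032, 0, 0, 0], [0, 0.0025, 0.002, 0.032, 0, 0, 0], [0, 0.0025, 0.002, 0.032, 0, 0, 0]]}}

```text
time_s: 13.65
tcp_pos: [0.5032, 0.254, 0.0724]
ee_rot: [[0.567, -0.824, -0.0], [-0.824, -0.567, -0.001], [0.001, 0.001, -1.0]]
wrist_force: [-0.8, -1.9, 6.1]
gripper_width: 0.292
gripper_force: 29.9
```

>>> {"op": "steer_hand", "data": {"segments": [[0.6, 0, 0, 0, 0, 0, 0], [0.6, 0, 0, 0, 0, 0, 0], [0.6, 0, 0, 0, 0, 0, 0], [0.6, 0, 0, -0.01, 0, 0, 0], [0.6, 0, 0, -0.04, 0, 0, 0], [0.6, 0, 0, -0.09, 0, 0, 0], [0.6, 0, 0, -0.13, 0, 0, 0], [0.6, 0, 0, -0.13, 0, 0, 0]]}}

```text
time_s: 14.45
tcp_pos: [0.5067, 0.2565, 0.2098]
ee_rot: [[0.567, -0.824, 0.012], [-0.824, -0.567, 0.008], [0.0, -0.015, -1.0]]
wrist_force: [0.2, 0.6, 0.5]
gripper_width: 0.598
gripper_force: 0.0
```

>>> {"op": "steer_hand", "data": {"segments": [[0.7, 0.4, 0.2386, 0, 0, 0, 60], [0.7, 0.4, 0.2386, 0, 0, 0, 60], [0.7, 0.4, 0.2386, 0, 0, 0, 60], [0.7, 0.4, 0.2386, 0, 0, 0, 60], [0.7, 0.4, 0.2386, 0, 0, 0, 60], [0.7, 0.4, 0.2386, 0, 0, 0, 60], [0.7, 0.4, 0.2386, 0, 0, 0, 60], [0.7, 0.4, 0.2386, 0, 0, 0, 60]]}}

```text
time_s: 15.25
tcp_pos: [0.5286, -0.1469, 0.2025]
ee_rot: [[-0.433, -0.901, 0.001], [-0.901, 0.433, -0.0], [-0.0, -0.001, -1.0]]
wrist_force: [2.1, 0.9, -0.4]
gripper_width: 0.701
gripper_force: 0.0
```

Run:
```python
from station import r
from h import *
r.capture("wrist");s=r.sense();print(s["tcp_pos"],tool(s,np.array([.533,-.2103,.029])-s["tcp_pos"]).round(4))
```

```text
[ 0.52853849 -0.15272923  0.20223977] [ 0.0495 -0.029   0.1734]
```

>>> {"op": "steer_hand", "data": {"segments": [[0.7, 0.057, -0.0321, 0, 0, 0, 0], [0.7, 0.057, -0.0321, 0, 0, 0, 0], [0.7, 0.057, -0.0321, 0, 0, 0, 0], [0.7, 0.057, -0.0321, 0, 0, 0, 0], [0.7, 0.057, -0.0321, 0, 0, 0, 0]]}}

```text
time_s: 15.8
tcp_pos: [0.5332, -0.209, 0.2021]
ee_rot: [[-0.43, -0.903, -0.0], [-0.903, 0.43, 0.0], [-0.0, 0.0, -1.0]]
wrist_force: [-0.1, 0.1, 0.7]
gripper_width: 0.702
gripper_force: 0.0
```

Run:
```python
from station import r
from h import *
c2=r.capture("wrist");s=r.sense()
for e in ells(c2,(12,60,170),(32,255,255),20,260): print("bush",np.round(e[0],1),np.round(e[1],1),plane(c2,e[0],.063).round(4))
d=tool(s,np.array([.533,-.2105,.029])-s["tcp_pos"]);print(s["tcp_pos"],s["ee_rot"][:,1],d.round(4))
c=r.capture("top");cv2.imwrite("pics/top1.png",cv2.resize(c["pixels"][150:270,220:440,::-1],None,fx=3,fy=3))
```

```text
bush [320.2 185.2] [20.9 21.8] [ 0.5322 -0.2109  0.063 ]
bush [230.  174.5] [20.6 22.9] [ 0.6175 -0.2649  0.063 ]
bush [314.3  91.3] [24.7 26.2] [ 0.495  -0.3028  0.063 ]
[ 0.53327866 -0.20893685  0.20224166] [-9.03086025e-01  4.29459668e-01 -1.58219791e-04] [ 0.0016 -0.0004  0.1732]
```

>>> {"op": "steer_hand", "data": {"segments": [[0.7, 0.0018, 0, 0.05, 0, 0, 0], [0.7, 0.0018, 0, 0.1, 0, 0, 0], [0.7, 0.0018, 0, 0.14, 0, 0, 0], [0.7, 0.0018, 0, 0.165, 0, 0, 0], [0.7, 0.0018, 0, 0.173, 0, 0, 0], [0.6, 0.0018, 0, 0.173, 0, 0, 0], [0.5, 0.0018, 0, 0.173, 0, 0, 0], [0, 0.0018, 0, 0.173, 0, 0, 0]]}}

```text
time_s: 16.7
tcp_pos: [0.5339, -0.2118, 0.031]
ee_rot: [[-0.43, -0.903, 0.004], [-0.903, 0.43, -0.001], [-0.001, -0.004, -1.0]]
wrist_force: [-0.6, -1.1, 0.9]
gripper_width: 0.507
gripper_force: 0.0
```

>>> {"op": "steer_hand", "data": {"segments": [[0, 0, 0, 0, 0, 0, 0], [0, 0, 0, 0, 0, 0, 0], [0, 0, 0, 0, 0, 0, 0], [0, 0, 0, 0, 0, 0, 0], [0, 0, 0, 0, 0, 0, 0]]}}

```text
time_s: 17.2
tcp_pos: [0.533, -0.2119, 0.0298]
ee_rot: [[-0.431, -0.903, 0.001], [-0.903, 0.431, -0.0], [-0.0, -0.001, -1.0]]
wrist_force: [-0.5, 0.8, 5.8]
gripper_width: 0.291
gripper_force: 30.0
```

>>> {"op": "steer_hand", "data": {"segments": [[0, 0, 0, -0.02, 0, 0, 0], [0, 0, 0, -0.07, 0, 0, 0], [0, 0, 0, -0.12, 0, 0, 0], [0, 0, 0, -0.17, 0, 0, 0], [0, 0, 0, -0.18, 0, 0, 0], [0, 0, 0, -0.18, 0, 0, 0], [0, 0, 0, -0.18, 0, 0, 0], [0, 0, 0, -0.18, 0, 0, 0]]}}

```text
time_s: 18.0
tcp_pos: [0.531, -0.2114, 0.2062]
ee_rot: [[-0.431, -0.902, -0.005], [-0.902, 0.431, 0.001], [0.001, 0.005, -1.0]]
wrist_force: [-0.3, -0.3, -2.0]
gripper_width: 0.289
gripper_force: 30.0
```

```bash
python3 - <<'E'
from station import r
from h import *
r.capture("wrist");s=r.sense();C=np.array([.5433,.1981])
for g in (244.55,):
    a=np.radians(g);t=C+.07*np.array([np.cos(a),np.sin(a)])
    print(g,t,tool(s,np.array([*t,.0735])-s["tcp_pos"]).round(4))
print(s["tcp_pos"],s["gripper_force"])
E
```

```text
244.55 [0.51321937 0.13489276] [-0.305   0.165   0.1333]
[ 0.53121488 -0.21151292  0.20639639] 29.961899681948125
```

>>> {"op": "steer_hand", "data": {"segments": [[0, -0.03, 0.016, 0, 0, 0, 0], [0, -0.304, 0.166, 0, 0, 0, 0], [0, -0.304, 0.166, 0, 0, 0, 0], [0, -0.304, 0.166, 0, 0, 0, 0], [0, -0.304, 0.166, 0, 0, 0, 0], [0, -0.304, 0.166, 0, 0, 0, 0], [0, -0.304, 0.166, 0, 0, 0, 0], [0, -0.304, 0.166, 0, 0, 0, 0]]}}

```text
time_s: 18.85
tcp_pos: [0.513, 0.138, 0.2075]
ee_rot: [[-0.427, -0.904, -0.002], [-0.904, 0.427, -0.001], [0.001, 0.001, -1.0]]
wrist_force: [0.5, 0.4, -2.0]
gripper_width: 0.288
gripper_force: 30.0
```

>>> {"op": "steer_hand", "data": {"segments": [[0, 0, 0, 0.02, 0, 0, 0], [0, 0, 0, 0.07, 0, 0, 0], [0, 0, 0, 0.1, 0, 0, 0], [0, 0, 0, 0.105, 0, 0, 0], [0, 0, 0, 0.105, 0, 0, 0], [0, 0, 0, 0.105, 0, 0, 0], [0, 0, 0, 0.105, 0, 0, 0]]}}

```text
time_s: 19.55
tcp_pos: [0.5149, 0.1346, 0.1058]
ee_rot: [[-0.431, -0.902, 0.003], [-0.902, 0.431, 0.002], [-0.003, -0.002, -1.0]]
wrist_force: [-0.5, -0.1, -2.0]
gripper_width: 0.289
gripper_force: 30.0
```

Run:
```python
from station import r
from h import *
C=np.array([.5433,.1981]);a=np.radians(244.55)
for i in range(2):
    c=r.capture("wrist"); s=r.sense()
    print(s["tcp_pos"],tool(s,np.array([*(C+.07*np.array([np.cos(a),np.sin(a)])),.0735])-s["tcp_pos"]).round(4))
np.savez("pics/w7.npz",**c);cv2.imwrite("pics/w7.png",c["pixels"][:,:,::-1])
```

```text
[0.51471963 0.13455548 0.10576471] [0.0004 0.0016 0.0323]
[0.51449656 0.13447266 0.10556193] [0.0003 0.0014 0.0321]
```

View pics/w7.png

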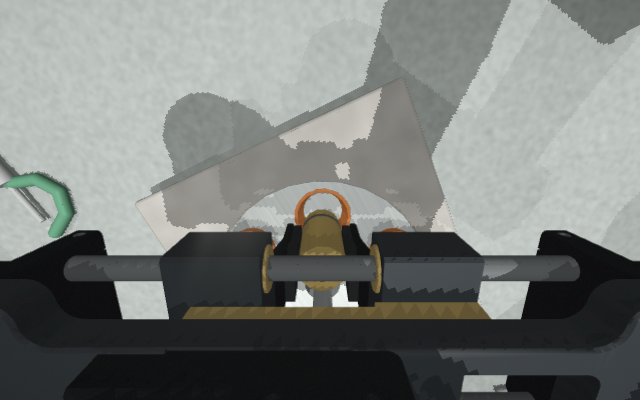

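The held bush's foot at (321,212) is over the cup ring at (323,207), the same as in the first placement. Lowering and releasing.

>>> {"op": "steer_hand", "data": {"segments": [[0, 0.001, 0.0014, 0.01, 0, 0, 0], [0, 0.001, 0.0014, 0.02, 0, 0, 0], [0, 0.001, 0.0014, 0.028, 0, 0, 0], [0, 0.001, 0.0014, 0.032, 0, 0, 0], [0, 0.001, 0.0014, 0.032, 0, 0, 0], [0, 0.001, 0.0014, 0.032, 0, 0, 0]]}}

```text
time_s: 20.25
tcp_pos: [0.5114, 0.1334, 0.0727]
ee_rot: [[-0.43, -0.903, -0.001], [-0.903, 0.43, -0.001], [0.002, 0.001, -1.0]]
wrist_force: [-3.3, 0.4, 7.2]
gripper_width: 0.292
gripper_force: 30.0
```

>>> {"op": "steer_hand", "data": {"segments": [[0.6, 0, 0, 0, 0, 0, 0], [0.6, 0, 0, 0, 0, 0, 0], [0.6, 0, 0, 0, 0, 0, 0], [0.6, 0, 0, -0.01, 0, 0, 0], [0.6, 0, 0, -0.04, 0, 0, 0], [0.6, 0, 0, -0.09, 0, 0, 0], [0.6, 0, 0, -0.14, 0, 0, 0], [0.6, 0, 0, -0.15, 0, 0, 0]]}}

```text
time_s: 21.05
tcp_pos: [0.5153, 0.135, 0.2295]
ee_rot: [[-0.43, -0.903, 0.013], [-0.903, 0.43, 0.005], [-0.01, -0.009, -1.0]]
wrist_force: [0.5, 0.7, -0.7]
gripper_width: 0.6
gripper_force: 0.0
```

>>> {"op": "steer_hand", "data": {"segments": [[0.6, -0.0722, -0.0014, -0.017, 0, 0, 60], [0.6, -0.0722, -0.0014, -0.017, 0, 0, 60], [0.6, -0.0722, -0.0014, -0.017, 0, 0, 60], [0.6, -0.0722, -0.0014, -0.017, 0, 0, 60], [0.6, -0.0722, -0.0014, -0.017, 0, 0, 60], [0.6, -0.0722, -0.0014, -0.017, 0, 0, 60], [0.6, -0.0722, -0.0014, -0.017, 0, 0, 60], [0.6, -0.0722, -0.0014, -0.017, 0, 0, 60]]}}

```text
time_s: 21.85
tcp_pos: [0.5443, 0.1983, 0.2391]
ee_rot: [[-0.997, -0.078, -0.0], [-0.078, 0.997, -0.0], [0.0, -0.0, -1.0]]
wrist_force: [-0.5, -0.9, -0.7]
gripper_width: 0.6
gripper_force: 0.0
```

>>> {"op": "steer_hand", "data": {"segments": [[0.6, 0, 0, 0, 0, 0, 0], [0.6, 0, 0, 0, 0, 0, 0]]}}

```text
time_s: 22.05
tcp_pos: [0.5443, 0.1983, 0.2391]
ee_rot: [[-0.997, -0.08, 0.0], [-0.08, 0.997, -0.0], [-0.0, -0.0, -1.0]]
wrist_force: [-0.2, -0.6, 0.5]
gripper_width: 0.601
gripper_force: 0.0
```

```bash
python3 - <<'E'
from station import r
from h import *
c=r.capture("wrist");s=r.sense();np.savez("pics/w8.npz",**c);cv2.imwrite("pics/w8.png",c["pixels"][:,:,::-1])
print(s["tcp_pos"],s["ee_rot"][:,1],s["joints"])
for e in ells(c,(12,60,170),(32,255,255),20,260): print("bush",np.round(e[0],1),np.round(e[1],1),plane(c,e[0],.106).round(4))
m=cv2.inRange(c["pixels"],(0,0,0),(65,65,65));m[225:]=0
for k in cv2.findContours(m,cv2.RETR_EXTERNAL,cv2.CHAIN_APPROX_NONE)[0]:
    if len(k)>40:
        B=cv2.boxPoints(cv2.minAreaRect(k));P=np.array([plane(c,q,.137) for q in B]);print(B.round().tolist(),P.mean(0).round(4)); d=np.diff(P,axis=0);print((np.degrees(np.arctan2(d[:,1],d[:,0]))%90).round(1),np.linalg.norm(d,axis=1).round(4))
E
```

```text
[0.54433865 0.19834289 0.23910096] [-7.95318140e-02  9.96832328e-01  3.23222891e-05] [ 3.60321178e+01  1.69525886e+01 -4.66451253e+00  7.34254133e-04
 -6.83782363e+01 -1.21470734e+02]
bush [321.9 249.1] [ 8.8 18.7] [0.6172 0.2049 0.106 ]
bush [314.7 228.6] [17.8 25.5] [0.592  0.1946 0.106 ]
bush [368.9 205.4] [29.1 32. ] [0.559  0.2533 0.106 ]
bush [274.6 205.2] [31.9 34.2] [0.5673 0.1475 0.106 ]
bush [376.4 167. ] [2.1 9.5] [0.515  0.2557 0.106 ]
bush [377.9 148.6] [ 8.4 13.7] [0.4953 0.2546 0.106 ]
bush [370.4 150.4] [32.4 35.7] [0.4978 0.247  0.106 ]
bush [271.3 150.8] [32.2 33.3] [0.5068 0.142  0.106 ]
bush [321.4 121. ] [36.3 38.4] [0.472  0.1926 0.106 ]
[[309.0, 206.0], [310.0, 176.0], [335.0, 177.0], [334.0, 207.0]] [0.5392 0.1985 0.137 ]
[1.7 2.2 3.1] [0.0311 0.0242 0.0311]
[[569.0, 110.0], [633.0, 101.0], [640.0, 152.0], [577.0, 161.0]] [0.4597 0.4574 0.137 ]
[13.  29.7 13.4] [0.0561 0.0508 0.0589]
```

View pics/w8.png

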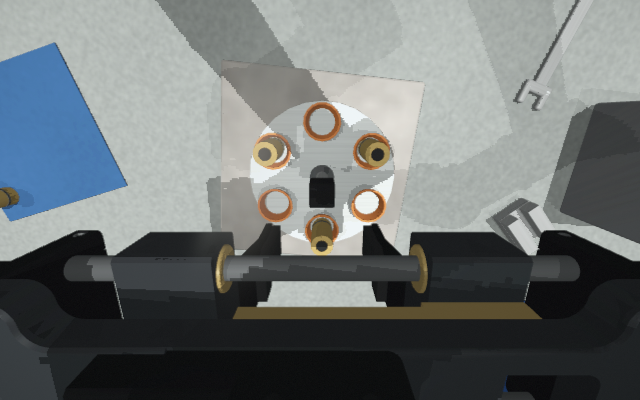

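All three bushes stand upright in alternate cups, with tops at (265,152), (375,152) and (322,245). The handle block is at (322,190), its sides parallel to the image columns, and the fingers at columns 265 and 378 straddle it. I'll refine the centre from the empty cups.

Run:
```python
from h import *
c=dict(np.load("pics/w8.npz"))
P=np.array([plane(c,q,.062) for q in [(321.4,121),(274.6,205.2),(368.9,205.4)]]);C=P.mean(0)
print(C,[(np.linalg.norm(p-C),np.degrees(np.arctan2(*(p-C)[1::-1]))) for p in P])
c1=dict(np.load("pics/w1.npz"))
# block top far-edge corners in two views: height check
print(plane(c,(321.5,206.5),.137), tri([ray(c,(309,206.5)),ray(c1,(320.8,127.6))]),tri([ray(c,(334,207)),ray(c1,(302.8,136.6))]))
```

```text
[0.54247159 0.19864344 0.062     ] [(np.float64(0.07011580372099589), np.float64(-175.1098414862589)), (np.float64(0.07009197464766374), np.float64(-55.48475652029454)), (np.float64(0.07050078371235334), np.float64(64.68596147608338))]
[0.55439946 0.19937411 0.137     ] (array([0.55758215, 0.18650891, 0.1304367 ]), np.float64(0.00017804435795246826)) (array([0.55533054, 0.2122525 , 0.13264556]), np.float64(5.495634186127495e-05))
```

>>> {"op": "steer_hand", "data": {"segments": [[0.6, 0.0013, 0, 0.05, 0, 0, 0], [0.6, 0.0013, 0, 0.09, 0, 0, 0], [0.6, 0.0013, 0, 0.12, 0, 0, 0], [0.6, 0.0013, 0, 0.134, 0, 0, 0], [0.6, 0.0013, 0, 0.134, 0, 0, 0], [0.6, 0.0013, 0, 0.134, 0, 0, 0], [0.5, 0.0013, 0, 0.134, 0, 0, 0], [0, 0.0013, 0, 0.134, 0, 0, 0]]}}

```text
time_s: 22.9
tcp_pos: [0.5437, 0.1987, 0.1064]
ee_rot: [[-0.997, -0.078, 0.002], [-0.078, 0.997, 0.002], [-0.002, 0.001, -1.0]]
wrist_force: [0.3, -0.5, -0.7]
gripper_width: 0.496
gripper_force: 0.0
```

>>> {"op": "steer_hand", "data": {"segments": [[0, 0, 0, 0, 0, 0, 0], [0, 0, 0, 0, 0, 0, 0], [0, 0, 0, 0, 0, 0, 0], [0, 0, 0, 0, 0, 0, 0], [0, 0, 0, 0, 0, 0, 0], [0, 0, 0, 0, 0, 0, 0]]}}

```text
time_s: 23.5
tcp_pos: [0.5432, 0.1984, 0.1056]
ee_rot: [[-0.997, -0.078, 0.001], [-0.078, 0.997, 0.0], [-0.001, 0.0, -1.0]]
wrist_force: [-0.8, 0.9, 3.8]
gripper_width: 0.292
gripper_force: 30.0
```

Gripped: the opening reads about 25 mm against the 26 mm block, at 30 N. I'll lift slowly.

>>> {"op": "steer_hand", "data": {"segments": [[0, 0, 0, -0.005, 0, 0, 0], [0, 0, 0, -0.015, 0, 0, 0], [0, 0, 0, -0.028, 0, 0, 0], [0, 0, 0, -0.042, 0, 0, 0], [0, 0, 0, -0.056, 0, 0, 0], [0, 0, 0, -0.07, 0, 0, 0], [0, 0, 0, -0.08, 0, 0, 0], [0, 0, 0, -0.086, 0, 0, 0]]}}

```text
time_s: 24.3
tcp_pos: [0.5432, 0.1984, 0.1922]
ee_rot: [[-0.997, -0.078, 0.001], [-0.078, 0.997, 0.001], [-0.001, 0.001, -1.0]]
wrist_force: [-0.0, 0.0, -5.0]
gripper_width: 0.294
gripper_force: 30.0
```

>>> {"op": "steer_hand", "data": {"segments": [[0, 0, 0, -0.003, 0, 0, 0], [0, 0, 0, -0.004, 0, 0, 0], [0, 0, 0, -0.004, 0, 0, 0], [0, 0, 0, -0.004, 0, 0, 0], [0, 0, 0, -0.004, 0, 0, 0], [0, 0, 0, -0.004, 0, 0, 0], [0, 0, 0, -0.004, 0, 0, 0], [0, 0, 0, -0.004, 0, 0, 0]]}}

```text
time_s: 25.1
tcp_pos: [0.543, 0.1983, 0.195]
ee_rot: [[-0.997, -0.078, -0.0], [-0.078, 0.997, -0.0], [0.0, -0.0, -1.0]]
wrist_force: [0.1, 0.2, -6.2]
gripper_width: 0.291
gripper_force: 30.0
```

Run:
```python
from station import r
from h import *
b=r.capture("scene");t=r.capture("top");w=r.capture("wrist");s=r.sense()
print(s["tcp_pos"],s["wrist_force"],s["moment"],s["time_s"],s["joint_velocities"])
im=np.hstack([cv2.resize(b["pixels"][110:280,180:450],(430,270)),cv2.resize(w["pixels"],(360,270))]);cv2.imwrite("pics/end.png",im[:,:,::-1])
for n,c in(("top",t),("scene",b)):
    for q,ce in blobs(c,(14,110,50),(30,255,255),12)[0]:
        if (n=="top" and 170<ce[1]<250 and 240<ce[0]<440) or (n=="scene" and 120<ce[1]<270 and 190<ce[0]<450): print(n,q[4],ce.round(1),plane(c,ce,.063).round(3),plane(c,ce,.196).round(3))
```

```text
[0.54304041 0.19827031 0.19503963] [-0.05205869  0.09308965 -7.16703609] [ 0.06456008 -0.10347786 -0.00988191] 25.25 [ 0.05966573 -0.00976716 -0.073306    0.10415917 -0.06397447  0.07069042]
top 23 [402.5 182.9] [ 0.619 -0.265  0.063] [ 0.594 -0.246  0.196]
top 36 [295.3 206.8] [0.532 0.143 0.063] [0.513 0.133 0.196]
top 24 [413.4 215.1] [ 0.496 -0.301  0.063] [ 0.479 -0.281  0.196]
scene 32 [351.8 152.9] [0.403 0.189 0.063] [0.513 0.133 0.196]
scene 47 [388.7 171.1] [0.52  0.271 0.063] [0.615 0.205 0.196]
scene 35 [214.2 216.1] [ 0.497 -0.302  0.063] [ 0.595 -0.295  0.196]
scene 39 [235.8 245.8] [ 0.62  -0.264  0.063] [ 0.702 -0.262  0.196]
```

View pics/end.png

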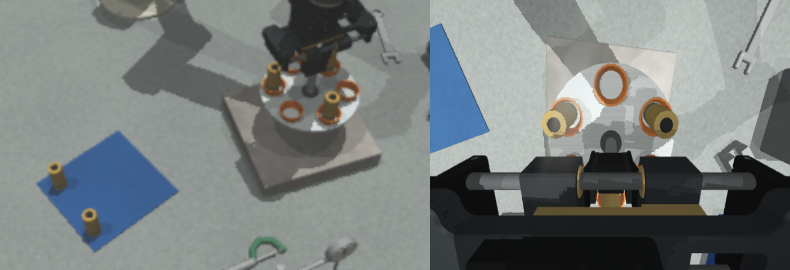

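The carrier hangs level about 9 cm above the granite. Its bushes are upright, with bush tops at (275,70) and (331,100) in the left panel and (555,125) and (665,125) in the right. Top and scene rays agree on a bush-top height of 0.196 m. The two spare bushes have not moved. Handing in.

```bash
python3 -c "
from station import r
print(r.finish_job())"
```

```text
the job is handed in; nothing more can be done
None
```

Job handed in at about 25 s of the 72 s: three bushes stand upright in alternate cups, and the arm is holding the carrier level and still by its handle, about 9 cm above the granite. The two spare bushes did not move.

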